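# Seat the trimming chuck on the wheel head

## Task

Take the wooden stick off the mouth of the brown pottery chuck and lay it in the blue tool tray; then slide the chuck about on the wheel head until the spigot under it finds its hidden hole, drops in, and the chuck sits fully home, level on the wheel. The chuck is brittle: keep it standing on the wheel, guide it with light touches and never squeeze or press it hard. Leave the grey vases where they stand.

Things in the scene. Friction and masses are not known exactly. Their poses are not given: they have to be found in the camera images.
- collar: Round grey-green drip collar round a potter's wheel, fixed: outer diameter 292 mm, inner 200 mm, top 55 mm above the bench. Origin: its centre, at bench height; z up. Inside it shows the flat aluminium wheel head, which neither moves nor turns.
- wheel_mid (a point): The collar's centre at the height of the wheel head's top, 30 mm above the bench. The head has a vertical blind hole, 44 mm across and 15 mm deep, hidden under the chuck at the start; its centre lies up to 20 mm from this point, in an unknown direction.
- chuck: Loose brown biscuit-fired trimming chuck, 0.35 to 0.6 kg. Origin: centre of its underside; z up its axis. Spigot 40 mm across, 12 mm long, chamfered 2 mm; above it a flange 132 mm across, 7 mm thick. At the start it stands on the head (origin 30 mm above the bench) within 25 mm of the collar's centre, 15 mm or more from the hole's. Home: flange flat on the head, origin 18 mm above the bench.
- chuck_mouth (a point): Centre of the mouth of the chuck's upright open cup, 52 mm above the chuck's origin: outer diameter 70 mm, inner 56 mm, flat floor 33 mm below the rim. Shut or partly opened fingertips fit inside and can drag the chuck along. It cracks if the robot loads it with over 20 N, if it leans over 25 degrees or is lifted over 30 mm off the head.
- chuck_foot (a point): Centre of the spigot's foot (the chuck's origin). By its weight it drops in when close to centred over the hole; when off-centre by less than about 12 mm it may dip and lean, up to about 10 degrees, until slid farther.
- stick: Loose pale wooden stick, 170 x 24 x 24 mm (length along its x), about 70 g. Origin: centre of its underside. At the start it lies balanced level across the mouth of the chuck, its underside on the rim, with its middle over the cup.
- stick_mid (a point): The centre of the stick, 12 mm above its origin.
- tray: Blue open tool tray, fixed to the bench, left or right of the wheel: 220 mm along its x, 90 mm along its y, walls 5 mm thick and 24 mm high, inner floor 5 mm above the bench. Origin: centre of its underside; z up.
- board: Wooden ware board, fixed to the bench on the other side of the wheel, 320 mm along its x, 120 mm along its y, 20 mm thick. Origin: centre of its underside; z up. Three grey vases stand in a row on it.
- vase_a: Grey clay vase with flared mouth, loose, 138 mm tall, 82 mm at the belly; stands on the board. Origin: centre of its foot; z up.
- vase_b: Like vase_a; stands on the board.
- vase_c: Like vase_a; stands on the board.
Not all that is in view belongs to the job. There is more than one size of the chuck; the job needs the smaller. Of the things shaped like the stick, the wooden one is meant.

How it is judged:
By the outcome, as a careful person would: the job done as asked, in the order asked, and still so for the second after the job is handed in, with the robot touching nothing.
It also fails if it takes over 72 s, if anything falls off the work surface, if the arm or the gripper's body presses on something with over 40 N, if the wrist force passes 120 N, or if a joint passes its speed limit or range.

## Robot

A 6-joint arm with a two-finger parallel gripper is mounted at the origin on the work surface. World frame = base frame: x ahead of the robot, y to its left, z up, the work surface at z = 0. Lengths are in m, angles in degrees, forces in N, time in s.
With the tool pointing down it reaches from about 0.4 to 0.825 m from the base axis. Payload 7 kg.
Tool frame: the origin (TCP) lies midway between the tips of the shut fingers; the grasp point (between the pads) lies 19 mm behind it; z points along the fingers, y is the direction in which the jaws open and shut (so a half turn about z gives the same grasp; the last joint's range is limited). The gripper opens to 88 mm and grips with 3 to 60 N. Pads are 19 mm wide; open, the fingers measure 130 mm over their backs; the gripper's body (78 mm by 193 mm) begins 47 mm behind the grasp point.
Start: joints at [86.923, 20.546, 0.682, 0, -70.136, -16.507], TCP at [0.226, 0.636, 0.227] pointing down, gripper open.
Joint ranges: [-176.03, 176.03], [-82.01, 121.73], [-58.28, 71.71], [-173.87, 95.51], [-174.79, -0.11], [-173.66, 173.66]. Speed limits (degrees/s): [136.94, 136.94, 172.46, 180, 180, 180].

## Interface

Orientations are given as a 3x3 rotation matrix whose columns are the frame's x, y, z axes.
In Python, from rig import robot gives the robot as it stands. Calls block until the motion is done:
- robot.goto(position, orientation): joint-space move of the TCP to a pose.
- robot.servo_line(position, ori=None, speed=0.15): straight line of the TCP; ori=None keeps the orientation; speed is the mean speed in m/s.
- robot.movej(angles): joint-space move.
- robot.move_gripper(opening): opening from 0.0 (shut) to 1.0 (fully open); the grip force is fixed at half the most; returns when the fingers have stopped.
- robot.dwell(seconds).
- robot.ik(position, orientation): joint angles nearest the present ones, or None.
- robot.grab_frame(name): name is "scene" or "top"; returns (picture, depth): 420x560x3 uint8, red, green, blue; 420x560 float32, m along the optical axis (not along the pixel's ray), 0 where there is no reading.
- robot.camera_info(name): a dict with "vfov" (degrees; the focal length in pixels is half the picture's height over the tangent of half this angle, whatever the lens; pixels are square), "cx", "cy" (the principal point, pixels), "view" (4x4, takes a point from world to camera coordinates). Camera axes: x right, y down, z forward; pixel columns grow to the right and rows downward; lengths in m; the calibration is good to about 2 mm. A picture is of the moment at which its call begins. camera_info takes no time and is no camera call.
A pose or a line that the arm cannot do raises robot.Unreachable and nothing moves.
- robot.job_done(): hands the job in, once; it reports no verdict.
Readings, each from a call of its own:
- robot.read_t(): time.
- robot.read_qpos(): joint angles.
- robot.read_qvel(): joint speeds.
- robot.read_effort(): joint torques, N m.
- robot.read_position(): TCP position.
- robot.read_tcp_rot(): TCP orientation.
- robot.read_force(): force on the tool from outside, world axes, zero at the start.
- robot.read_ft_torque(): the same for the moment, N m.
- robot.read_grip_width(): opening from 0.0 (shut) to 1.0 (fully open).
Only numpy, scipy, OpenCV 4.12 (cv2) and the standard library are available. Lean on these libraries where they do the work, as an engineer would, in place of code of your own. Each camera call takes 0.05 s, during which the arm holds its last target. There are 200 camera calls.

## Working session

There is one attempt and no reset: what is moved stays moved. The work goes in short steps, each a Python script; the robot and the scene stay as the last script left them, time stands still between calls to the robot, and variables do not carry over. Pictures are saved under pics/ and viewed, about 8 in all and at most 12, crops included, and the job is handed in when it is done.

```bash
mkdir -p pics; ls
python3 - <<'E'
from rig import robot
import cv2,numpy as np
for n in("scene","top"):
    p,d=robot.grab_frame(n); cv2.imwrite(f"pics/{n}0.png",p[:,:,::-1]); np.savez(f"pics/{n}0.npz",p=p,d=d)
    print(n,{k:np.round(v,4).tolist() for k,v in robot.camera_info(n).items()},(d==0).mean())
print(robot.read_t())
E
```

```text
pics
scene {'vfov': 52.3431, 'cx': 279.4153, 'cy': 212.8054, 'view': [[0.3299, 0.944, -0.0097, -0.2056], [0.6528, -0.2355, -0.72, -0.2413], [-0.6819, 0.2312, -0.6939, 1.4886], [0.0, 0.0, 0.0, 1.0]]} 0.00780187074829932
top {'vfov': 49.8929, 'cx': 279.7644, 'cy': 214.1518, 'view': [[-0.0489, -0.9988, -0.0013, 0.0776], [-0.9782, 0.0481, -0.2022, 0.4763], [0.202, -0.0086, -0.9794, 1.1618], [0.0, 0.0, 0.0, 1.0]]} 0.004009353741496599
0.1
```

View pics/top0.png

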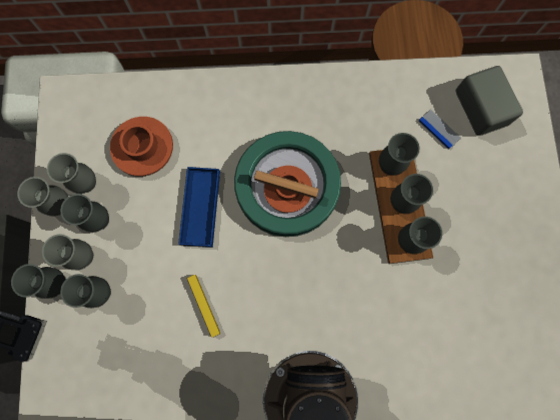

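View pics/scene0.png

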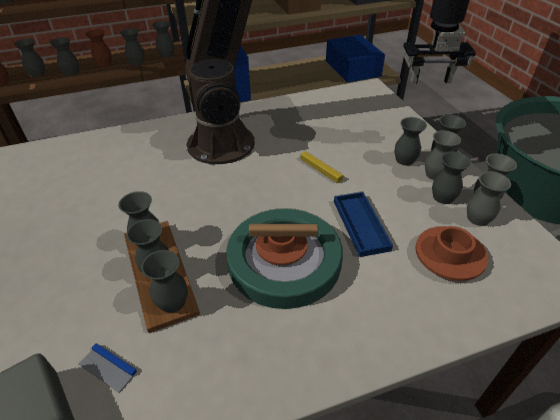

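The top view shows the smaller chuck on the wheel at (288,187), and the larger one at (141,146), which is off the wheel and so not the one meant. The wooden stick lies across the mouth at (286,184). The yellow bar at (203,306) is a decoy. The tray is at (201,207), left of the wheel, and the board with three vases is at (405,205).

```bash
cat > h.py <<'E'
import numpy as np,cv2
from rig import robot
def cloud(n,d):
    c=robot.camera_info(n);f=210/np.tan(np.radians(c['vfov']/2));V=np.array(c['view'])
    v,u=np.mgrid[:420,:560]
    P=np.stack([(u-c['cx'])/f*d,(v-c['cy'])/f*d,d],-1)
    W=(P-V[:3,3])@V[:3,:3]; W[d==0]=np.nan
    return W
def hsv(p): return cv2.cvtColor(p,cv2.COLOR_RGB2HSV)
def project(n,X):
    c=robot.camera_info(n);f=210/np.tan(np.radians(c['vfov']/2));V=np.array(c['view'])
    q=V[:3,:3]@np.asarray(X)+V[:3,3]; return f*q[0]/q[2]+c['cx'],f*q[1]/q[2]+c['cy']
def circ(P):  # algebraic circle fit
    A=np.c_[2*P,np.ones(len(P))];s=np.linalg.lstsq(A,(P**2).sum(1),rcond=None)[0]
    return s[:2],np.sqrt(s[2]+s[:2]@s[:2])
def rect(P):
    (c,s,a)=cv2.minAreaRect((P[:,:2]*1000).astype(np.float32)); return np.round(c,1),np.round(s,1),round(a,1)
E
python3 - <<'E'
from h import *
crops=[]
for n in("scene","top"):
    z=np.load(f"pics/{n}0.npz");p,d=z['p'],z['d'];W=cloud(n,d);H=hsv(p).astype(int);Z=W[...,2]
    h,s,v=H[...,0],H[...,1],H[...,2]
    u0,v0=project(n,(.59,.0,.05)); print(n,'bench z',np.nanmedian(Z[200:260,230:235] if n=='top' else Z[300:340,350:400]))
    vv,uu=np.mgrid[:420,:560]
    box=(abs(uu-(288 if n=='top' else 285))<62)&(abs(vv-(184 if n=='top' else 250))<60)
    g=box&(h>65)&(h<95)&(s>90)&(abs(Z-.055)<.006)
    P=W[g];print('collar n',len(P),'z',np.median(P[:,2]))
    hull=cv2.convexHull((P[:,:2]*1000).astype(np.float32))[:,0]/1000.
    print(' outer circ',circ(hull), cv2.minEnclosingCircle((P[:,:2]*1000).astype(np.float32)))
    st=box&(Z>.087)&(Z<.115)&(h<25)&(s>60)
    P=W[st];top=P[P[:,2]>.100];print('stick n',len(P),'ztop',np.percentile(P[:,2],[50,90]),rect(top))
    ch=box&(h<12)&(s>120)&(abs(Z-.049)<.006);P=W[ch]
    print('flange',len(P),np.median(P[:,2]) if len(P) else 0); 
    if len(P)>10: hu=cv2.convexHull((P[:,:2]*1000).astype(np.float32))[:,0]; print(circ(hu))
    ri=box&(h<12)&(s>120)&(Z>.074)&(Z<.088);P=W[ri]
    if len(P)>10: print('rim',len(P),circ(cv2.convexHull((P[:,:2]*1000).astype(np.float32))[:,0]),P.mean(0))
    tr=(h>100)&(h<125)&(s>120)&(Z>.018)&(Z<.03)
    P=W[tr]; P=P[(P[:,0]<.75)&(P[:,1]>.1)&(P[:,1]<.4)]; print('tray',len(P),rect(P))
    for z0 in (0,):
        m=(Z>.12)&(Z<.17)&(s<90)&(W[...,1]<-.1)&(W[...,0]>.35)&(W[...,0]<.8); P=W[m]; print('vases y max,min',P[:,1].max(),P[:,1].min(),P[:,0].min(),P[:,0].max())
    c=p[110:250,190:390] if n=='top' else p[185:325,200:400]
    crops.append(cv2.resize(c,None,fx=3,fy=3,interpolation=cv2.INTER_CUBIC)[:300 if 0 else 420,:600])
cv2.imwrite('pics/crop0.png',cv2.resize(np.vstack(crops),(428,600))[:,:,::-1])
E
```

```text
scene bench z 0.0002777072865079148
collar n 3549 z 0.05486805114154962
 outer circ (array([0.57588272, 0.02894557]), np.float64(0.14196746206613156)) ((575.2308349609375, 29.536453247070312), 143.75721740722656)
stick n 781 ztop [0.10458776 0.10734363] (array([552.2,  35.2]), array([167.8,  26.9]), 70.6)
flange 949 0.049034738857637074
(array([556.82978843,  28.01029998]), np.float64(61.96068728533563))
rim 121 (array([553.73683255,  30.43148961]), np.float64(33.030564580974335)) [0.57400625 0.02290557 0.08018179]
tray 411 (array([-35.7, 280.1]), array([ 110. , 1342.7]), 89.4)
vases y max,min -0.22197739429241786 -0.3319591445827767 0.3538460739984225 0.6535933132698565
top bench z 0.0006745280106485999
collar n 4217 z 0.05533879174429721
 outer circ (array([0.56809715, 0.02951888]), np.float64(0.1437220295239237)) ((567.7197875976562, 29.02423095703125), 145.13873291015625)
stick n 668 ztop [0.10594965 0.10921199] (array([548.2,  35.5]), array([169. ,  25.4]), 69.9)
flange 1000 0.049951755782910764
(array([549.34172277,  29.55455157]), np.float64(64.74724439985205))
rim 163 (array([548.07028019,  30.51927601]), np.float64(38.14006365468439)) [0.54830286 0.03065795 0.08161   ]
tray 414 (array([519.3, 275.1]), array([ 90. , 220.4]), 83.3)
vases y max,min -0.22311003219087286 -0.3323994583984203 0.3562506240696082 0.6511108060489587
```

View pics/crop0.png

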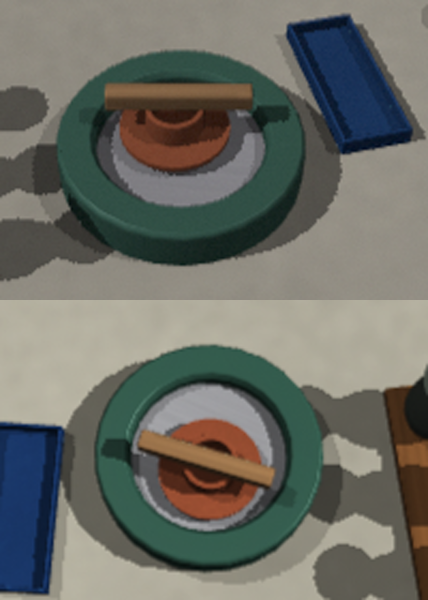

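The crop confirms both targets. The plain wooden stick lies across the small chuck's mouth inside the collar, and the tray is beside it. The two views agree within about 5 mm: stick mid ≈ (0.550, 0.035), pointing 70°. The measured sizes match (169x25 mm for the stick, 220x90 mm for the tray). Picking the stick now.

```bash
cat >> h.py <<'E'
def R(jaw):  # tool down, jaws opening along heading jaw (deg)
    a=np.radians(jaw); y=np.array([np.cos(a),np.sin(a),0]); z=np.array([0,0,-1.]); return np.c_[np.cross(y,z),y,z]
def pick(p,js):  # heading with ik and smallest joint travel
    q0=np.array(robot.read_qpos());best=None
    for j in js:
        q=robot.ik(p,R(j))
        if q is not None:
            c=abs(np.array(q)-q0).max()
            if best is None or c<best[0]: best=(c,j,np.round(q,1))
    return best
E
python3 - <<'E'
from h import *
s=np.array([.550,.0353])
b=pick([*s,.2],[-20,160]);print(b);j=b[1]
print('tray opts',[ (k,robot.ik([.519,.275,.1],R(k))) for k in(83.3,-96.7,263.3)])
robot.goto([*s,.16],R(j));print(robot.read_t(),robot.read_force())
robot.servo_line([*s,.090],speed=.1)
print(robot.read_force(),robot.read_position())
robot.move_gripper(.2);print('grip',robot.read_grip_width(),robot.read_force(),robot.read_t())
p,d=robot.grab_frame("scene");cv2.imwrite('pics/grasp.png',cv2.resize(p[150:330,180:420],(720,540))[:,:,::-1])
E
```

```text
(np.float64(62.885481550926954), 160, array([ 24. ,  10. , -17.3,   0. , -62.6, -44. ]))
tray opts [(83.3, array([  46.97698106,   18.78382852,  -19.9883245 ,    0.        ,
        -51.22784698, -143.67698106])), (-96.7, array([ 46.97698106,  18.78382852, -19.9883245 ,   0.        ,
       -51.22784698,  36.32301894])), (263.3, array([ 46.97698106,  18.78382852, -19.9883245 ,   0.        ,
       -51.22784698,  36.32301894]))]
2.5333 [-0.29938659  0.54795204  0.44229006]
[-1.04289685  0.22329808  0.19153511] [0.55044202 0.03546568 0.09046379]
grip 0.2734583630596563 [-0.00957863 -0.52933542  0.39711673] 4.4083
```

View pics/grasp.png

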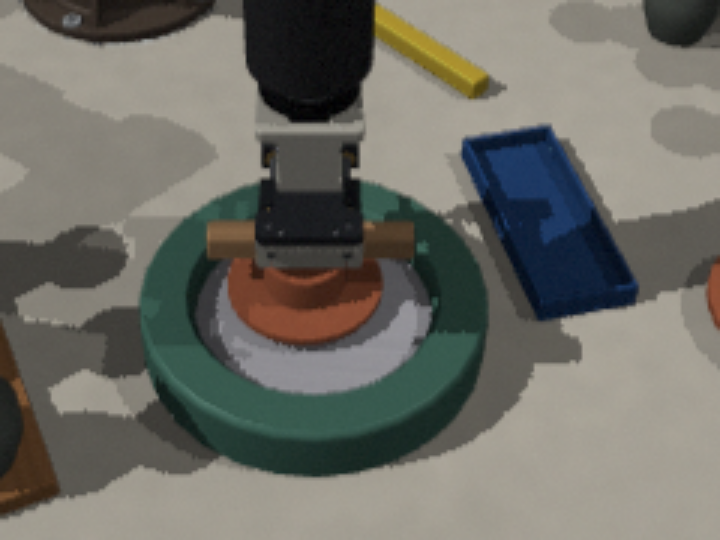

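Grip is 24 mm, so the stick is held squarely at its middle (crop pixel about (310,240)). Now to place it in the tray.

Run:
```python
from h import *
p=robot.read_position()
robot.servo_line([p[0],p[1],.17],speed=.15)
t=np.array([.519,.275]);print('w',robot.read_grip_width())
robot.goto([*t,.12],R(263.3))
f0=np.array(robot.read_force())
robot.servo_line([*t,.022],speed=.1)
for z in(.019,.0165,.0145):
    robot.servo_line([*t,z],speed=.03); f=np.array(robot.read_force())-f0;print(z,f.round(2))
    if f[2]>3: break
robot.move_gripper(.36);print('f',np.array(robot.read_force())-f0)
robot.servo_line([*t,.13],speed=.15)
robot.goto([.5,.30,.20],R(263.3)); print(robot.read_t(),robot.read_force())
for n in("scene","top"):
    p,d=robot.grab_frame(n); cv2.imwrite(f"pics/{n}1.png",p[:,:,::-1]); np.savez(f"pics/{n}1.npz",p=p,d=d)
a=cv2.imread('pics/top1.png')[110:260,150:350];b=cv2.imread('pics/scene1.png')[160:310,215:415]
cv2.imwrite('pics/m1.png',np.vstack([cv2.resize(x,(400,300),interpolation=2) for x in(a,b)]))
for n in("scene","top"):
    z=np.load(f"pics/{n}1.npz");p,d=z['p'],z['d'];W=cloud(n,d);H=hsv(p).astype(int);Z=W[...,2]
    h,s=H[...,0],H[...,1]
    near=np.hypot(W[...,0]-.56,W[...,1]-.03)<.085
    br=near&(h<14)&(s>110)
    for nm,lo,hi in(('flange',.043,.053),('rim',.077,.088)):
        P=W[br&(Z>lo)&(Z<hi)]
        print(n,nm,len(P),np.median(P[:,2]),circ(cv2.convexHull((P[:,:2]*1000).astype(np.float32))[:,0]))
    P=W[near&(h>65)&(h<95)&(s>90)]
    g=(np.hypot(W[...,0]-.57,W[...,1]-.03)<.16)&(h>65)&(h<95)&(s>90)&(abs(Z-.055)<.004)
    P=W[g][:,:2]; r=np.hypot(*(P-[.571,.029]).T); th=np.arctan2(*(P-[.571,.029]).T[::-1])
    for nm,fn in(('in',np.argmin),('out',np.argmax)):
        E=[]
        for k in range(36):
            m=(th>-np.pi+k*np.pi/18)&(th<-np.pi+(k+1)*np.pi/18)
            if m.sum()>5: E.append(P[m][fn(r[m])])
        print(n,'collar',nm,circ(np.array(E)*1000),len(E))
```

```text
w 0.2701272585507356
0.019 [-0.18  0.11 -0.6 ]
0.0165 [ 0.3  -0.29 -2.02]
0.0145 [ 0.55 -0.05 -1.32]
f [-0.33466551 -0.34806296  0.45843262]
10.0417 [-0.32038513 -0.12300999 -1.58787038]
scene flange 1083 0.04908438883683383 (array([551.38536193,  30.51440324]), np.float64(65.57031589320498))
scene rim 207 0.0814372889368683 (array([551.78375763,  30.85849057]), np.float64(34.83992411677236))
scene collar in (array([574.84883381,  29.7058449 ]), np.float64(103.34410995866406)) 36
scene collar out (array([575.40066296,  29.41497294]), np.float64(142.03723895241816)) 36
top flange 1336 0.049488073785549175 (array([549.55256558,  29.74819013]), np.float64(65.04455810373942))
top rim 207 0.08190898352835965 (array([549.00283517,  30.34489108]), np.float64(34.40188121404433))
top collar in (array([568.11026429,  29.90118846]), np.float64(101.3672411503485)) 36
top collar out (array([567.88824053,  29.78196173]), np.float64(143.49783630258457)) 36
```

View pics/m1.png

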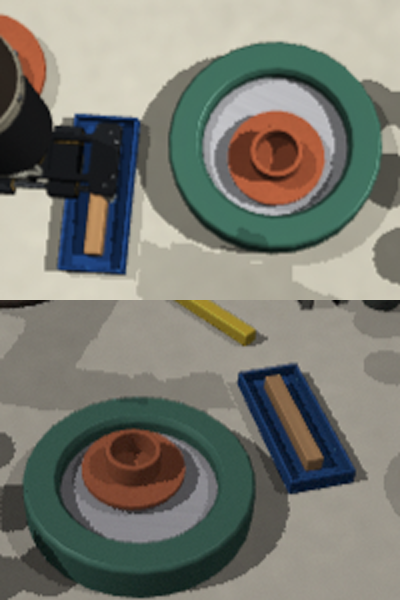

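The stick lies in the tray (about (95,225) in the upper part, (295,420) in the lower), flat and parallel to the walls. The chuck is bare and upright at about (0.5505, 0.0305). The wheel centre is about (0.571, 0.030). Next: shut tips deep in the cup and a slow, force-watched pull in +x.

```bash
cat >> h.py <<'E'
def chuck(save=None,n="scene"):
    p,d=robot.grab_frame(n);W=cloud(n,d);H=hsv(p).astype(int)
    if save: cv2.imwrite(save,cv2.resize(p[190:310,215:375],(640,480),interpolation=2)[:,:,::-1])
    m=(np.hypot(W[...,0]-.571,W[...,1]-.03)<.1)&(H[...,0]<14)&(H[...,1]>110)&(W[...,2]<.09)&(W[...,2]>.025)
    P=W[m];F=P[P[:,2]<.056]
    for _ in range(4):
        c=np.linalg.lstsq(np.c_[F[:,:2]-F[:,:2].mean(0),np.ones(len(F))],F[:,2],rcond=None)[0]
        r=F[:,2]-np.c_[F[:,:2]-F[:,:2].mean(0),np.ones(len(F))]@c; k=abs(r)<.003; F=F[k] if k.sum()>50 else F
    hull=cv2.convexHull((F[:,:2]*1000).astype(np.float32))[:,0]
    cc,rr=circ(hull); top=np.percentile(P[:,2],97)
    tilt=np.degrees(np.arctan(c[:2]))
    print(f"  chuck flange z{c[2]*1000:.1f} slope(x,y) {tilt.round(1)} hull x{hull[:,0].min():.0f}..{hull[:,0].max():.0f} y{hull[:,1].min():.0f}..{hull[:,1].max():.0f} circ {cc.round(1)} r{rr:.1f} n{len(F)} top z{top*1000:.1f} t{robot.read_t():.2f}")
    return c[2],tilt,cc,top
def sweep(to,f0,z=.056,step=.002,lim=6,speed=.03,log=True):
    p=np.array(robot.read_position())[:2];to=np.array(to);n=max(1,int(np.ceil(np.linalg.norm(to-p)/step)));L=[]
    for i in range(1,n+1):
        q=p+(to-p)*i/n; robot.servo_line([*q,z],speed=speed)
        f=np.array(robot.read_force())-f0; L.append((q*1000).round(0).tolist()+f.round(1).tolist())
        if np.hypot(f[0],f[1])>lim or abs(f[2])>lim+1: print("  STOP",L[-1]);break
    if log: print("  fx",[(l[0],l[1],l[2],l[3],l[4]) for l in L[::3]])
    return len(L)==n and L[-1]
E
python3 - <<'E'
from h import *
c=np.array([.5505,.0305])
j=pick([*c,.14],[90,270])[1];print(j)
robot.goto([*c,.15],R(j));robot.move_gripper(0);robot.dwell(.2)
f0=np.mean([robot.read_force() for _ in range(5)],0);np.save('f0.npy',f0)
chuck()
robot.servo_line([*c,.085],speed=.12)
for z in(.075,.065,.056):
    robot.servo_line([*c,z],speed=.05);f=robot.read_force()-f0;print(z,f.round(2))
    if np.linalg.norm(f)>5: print('contact');robot.servo_line([*c,z+.015],speed=.05);raise SystemExit
chuck()
sweep([.588,.0305],f0); chuck('pics/s1.png')
E
```

```text
270
  chuck flange z49.2 slope(x,y) [-0.2  0.1] hull x485..617 y-34..95 circ [551.8  30.5] r65.6 n1000 top z82.7 t12.19
0.075 [-1.18 -0.5  -1.19]
0.065 [-0.35  0.4  -0.51]
0.056 [-0.54 -0.29 -0.97]
  chuck flange z49.0 slope(x,y) [-0.   0.2] hull x487..618 y-35..95 circ [552.   30.2] r65.3 n839 top z82.3 t13.97
  fx [(552.0, 30.0, -0.5, 0.1, -0.9), (558.0, 30.0, 0.7, 0.3, -1.5), (564.0, 30.0, -2.1, 0.2, -0.5), (570.0, 30.0, -1.7, -0.0, -1.6), (576.0, 30.0, -2.0, -0.3, -1.5), (582.0, 30.0, -1.1, 1.3, 0.0), (588.0, 30.0, -1.4, 0.3, -1.7)]
  chuck flange z44.7 slope(x,y) [-9.4 -4.6] hull x536..638 y-34..95 circ [577.9  30.4] r61.5 n739 top z78.2 t18.77
```

View pics/s1.png

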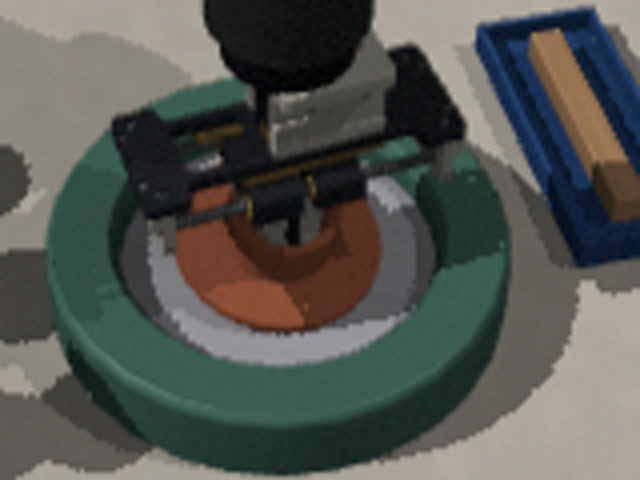

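The chuck has dipped toward +x and a little +y, leaning about 10° with drag forces around 2 N. So the hole lies in that direction, and I'll slide along the lean a few mm at a time.

Run:
```python
from h import *
f0=np.load('f0.npy')
for k in range(6):
    c=np.array(robot.read_position())[:2]
    z,t,cc,top=chuck()
    if z<.0395 and np.hypot(*t)<2: print('HOME');break
    if np.hypot(*t)<2.5 and z>.046: print('level, high');break
    u=-t/np.hypot(*t)
    if not sweep(c+.003*u,f0,step=.0015,log=False): break
chuck('pics/s2.png'); print(robot.read_position(),(robot.read_force()-f0).round(1))
```

```text
chuck flange z44.8 slope(x,y) [-9.4 -4.8] hull x532..638 y-35..95 circ [576.4  30.2] r62.5 n757 top z78.4 t18.82
  chuck flange z44.9 slope(x,y) [-8.6 -5. ] hull x530..640 y-34..97 circ [580.1  31.7] r61.7 n755 top z79.3 t19.62
  chuck flange z45.0 slope(x,y) [-8.  -5.7] hull x531..644 y-32..97 circ [582.9  32.5] r61.7 n763 top z78.8 t20.17
  chuck flange z44.9 slope(x,y) [-7.4 -5.6] hull x533..646 y-31..99 circ [586.5  34.2] r61.6 n783 top z78.4 t20.97
  chuck flange z44.6 slope(x,y) [-6.3 -5.3] hull x534..648 y-28..101 circ [588.7  36.8] r62.4 n810 top z77.5 t21.52
  STOP [601.0, 39.0, -7.3, -2.9, -0.7]
  chuck flange z38.9 slope(x,y) [-1.5 -0.8] hull x525..651 y-26..102 circ [586.9  38.3] r64.4 n828 top z71.7 t22.32
HOME
  chuck flange z38.8 slope(x,y) [-1.8 -0.8] hull x525..651 y-27..102 circ [587.   38.3] r64.0 n817 top z71.8 t22.37
[0.59887742 0.03811778 0.05540515] [-7.6 -2.2  0. ]
```

View pics/s2.png

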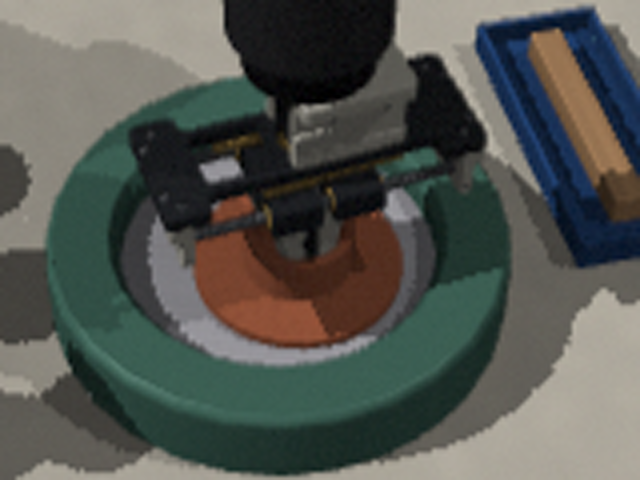

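It dropped in, but the remaining 2° lean and the 8 N side load show it is wedged against the fingers. I'll back off into the cup's slack and let it settle.

Run:
```python
from h import *
f0=np.load('f0.npy')
p=np.array(robot.read_position())
for d in(.003,.006,.010):
    robot.servo_line([p[0]-d,p[1]-.1*d,.056],speed=.03);print((robot.read_force()-f0).round(1))
    r=chuck()
robot.dwell(.3);r=chuck();print(robot.read_position())
```

```text
[-0.5 -0.6 -0.6]
  chuck flange z37.3 slope(x,y) [0.  0.1] hull x520..651 y-26..103 circ [585.1  38.7] r64.9 n812 top z70.1 t22.74
[-0.4 -0.6 -1.2]
  chuck flange z37.3 slope(x,y) [-0.2  0.1] hull x521..651 y-26..103 circ [585.3  39.1] r65.2 n813 top z70.7 t23.04
[ 1.   1.2 -0.9]
  chuck flange z37.5 slope(x,y) [-0.4  0.1] hull x525..651 y-26..103 circ [586.4  38.6] r64.4 n810 top z70.3 t23.38
  chuck flange z37.4 slope(x,y) [-0.1  0. ] hull x524..650 y-25..103 circ [585.5  38.8] r64.6 n814 top z70.4 t23.73
[0.58889851 0.03711638 0.05598571]
```

The flange top is at 37.3 mm (home is 37), the rim at 70 mm, and the chuck is level. I'll withdraw straight up and do a final check.

Run:
```python
from h import *
c=np.array([.5865,.0385])
robot.servo_line([*c,.056],speed=.03)
robot.servo_line([*c,.18],speed=.1)
robot.goto([.45,.03,.30],R(270)); robot.dwell(.3)
r=chuck(); r=chuck(n="top")
a=robot.grab_frame("scene")[0][160:310,120:420]; b=robot.grab_frame("top")[0][110:260,150:450]
cv2.imwrite('pics/end.png',np.vstack([cv2.resize(x,(600,300),interpolation=2) for x in(a,b)])[:,:,::-1])
```

```text
chuck flange z37.6 slope(x,y) [-0.6  0.1] hull x522..651 y-26..103 circ [586.3  38.7] r64.8 n880 top z70.8 t26.48h.py:34: RuntimeWarning: Mean of empty slice.
  c=np.linalg.lstsq(np.c_[F[:,:2]-F[:,:2].mean(0),np.ones(len(F))],F[:,2],rcond=None)[0]
  ret = um.true_divide(
h.py:35: RuntimeWarning: Mean of empty slice.
  r=F[:,2]-np.c_[F[:,:2]-F[:,:2].mean(0),np.ones(len(F))]@c; k=abs(r)<.003; F=F[k] if k.sum()>50 else F
Traceback (most recent call last):
  File "h.py", line 36, in chuck
    hull=cv2.convexHull((F[:,:2]*1000).astype(np.float32))[:,0]
         ~~~~~~~~~~~~~~~~~~~~~~~~~~~~~~~~~~~~~~~~~~~~~~~~~^^^^^
TypeError: 'NoneType' object is not subscriptable
```

The top view was blocked by the arm, so I'll use the scene view for the last look.

Run:
```python
from h import *
r=chuck();print(robot.read_force())
a=robot.grab_frame("scene")[0][150:330,100:420]
cv2.imwrite('pics/end.png',cv2.resize(a,(800,450),interpolation=2)[:,:,::-1])
```

```text
chuck flange z37.5 slope(x,y) [-0.6  0.4] hull x523..650 y-26..103 circ [586.5  38.6] r64.5 n905 top z70.5 t26.57
[0.02534029 0.75614164 0.12524872]
```

View pics/end.png

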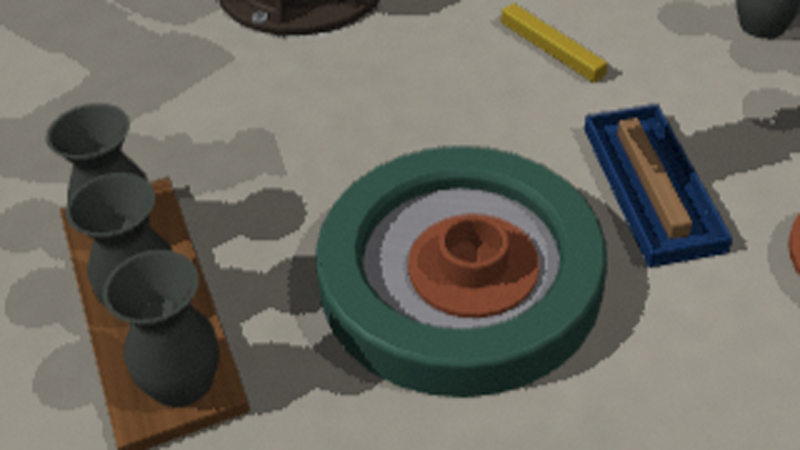

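The chuck sits flat on the head (475,265). The stick is in the tray (655,180), and the three vases stand on their board. The arm is clear.

```bash
python3 -c "
from rig import robot
robot.job_done();print(robot.read_t())"
```

```text
the job is handed in; nothing more can be done
the job is handed in; nothing more can be done
```

The stick is in the blue tray, the chuck is home on the wheel, and the job is handed in at about 27 s of the 72 s allowed. I laid the stick in the tray first. Then, with shut fingertips inside the cup, I slid the chuck in +x until it dipped, and followed its lean until the spigot dropped in.

**Last checks**
- **Chuck:** the flange top measured 37.5 mm against 37 mm for fully home, and the rim about 70.5 mm against 70 mm. The measured slope was under 1°.
- **Stick and vases:** the stick lies in the tray and the three vases on the board stand upright. The arm was clear of everything.
- **Forces:** the highest side load I read on the chuck was about 8 N, against the 20 N limit. Its lean was about 10.5° at most. I read the force only between 1.5–2 mm steps, so a brief peak could have been missed.

**What failed or disagreed**
- **Top camera:** the arm blocked its final check, so the last measurements come from the scene camera alone.
- **Camera agreement:** early on the two cameras differed by up to about 7 mm in x. That was well within what the grasp and the slide could tolerate.

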